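# Level the leaves of a profile gauge for the next casting

### The job

The profile gauge is clipped down on the drawing board and its steel leaves still stand out in the shape of the last casting, which has already been drawn off on the sheet. Reset it for the next one: run your shut fingertips gently along the bar's near edge, the side with the drawn sheet, so that every leaf in the row is pushed in level with that edge, then take the hand away. Only push the leaves; pick nothing up, do not shove the gauge hard, and leave the marker, the bolt and the roll of tape where they are.

Things in the scene. Friction and masses are not known exactly. Their poses are not given: they have to be found in the camera images.
- board: Fixed plywood board, 210 (x) x 205 (y) x 12 mm; origin under its centre, on the bench; -x is its near side, +y left, z up. On top is fixed the gauge: a black bar 162 mm long (y) and 18 mm high (12 to 30 mm above the bench), from its near edge, a straight upright face at x = 8 mm, back to x = 48 mm; a steel clip at each end, 24 to 38 mm behind the near edge, reaches 36 mm above the bench
- edge_left (a point): left end of the leaf row on the bar's near edge (board frame x = 8 mm, y = +63 mm), half-way up the bar, 21 mm above the bench. Beyond it the bar goes on 18 mm to the left as a plain solid end piece of the same edge
- edge_right (a point): right end of the leaf row on the bar's near edge (board frame x = 8 mm, y = -63 mm), half-way up the bar, 21 mm above the bench. Beyond it the bar goes on 18 mm to the right as a plain solid end piece of the same edge
- marker_c (a point): centre of a white and blue marker pen, 135 mm long, 17 mm thick, loose, lying on the near part of the board about along y, its axis about 94 mm in front of the bar's near edge; to be left alone
- hex_bolt: loose steel hexagon bolt, 50 mm long, 19 mm across the head, lying on the bench just in front of the board; origin under its centre; to be left alone
- masking_roll: loose roll of tan masking tape, 100 mm across, 25 mm high, lying flat on the bench; origin under its centre; to be left alone
- leaf_00 (a joint): leaf 0 of 18 (leftmost), in the row at board y = +59.5 mm: how far it stands out of the bar's near edge, in m; 0 = level. All leaves are alike: 6.4 mm wide, 7 mm apart, 9 mm high (16.5 to 25.5 mm above the bench), round-nosed, standing out 8 to 30 mm at the start
- leaf_01 (a joint): leaf 1 of 18, in the row at board y = +52.5 mm: how far it stands out of the bar's near edge, in m; 0 = level. A leaf is smooth, oiled steel (a fingertip slips over its nose), slides along the board's x alone, takes about 1 N to push in and stays where it is left; a finger wider than a leaf is stopped by the bar's edge when the leaf is level
- leaf_02 (a joint): leaf 2 of 18, in the row at board y = +45.5 mm: how far it stands out of the bar's near edge, in m; 0 = level.
- leaf_03 (a joint): leaf 3 of 18, in the row at board y = +38.5 mm: how far it stands out of the bar's near edge, in m; 0 = level.
- leaf_04 (a joint): leaf 4 of 18, in the row at board y = +31.5 mm: how far it stands out of the bar's near edge, in m; 0 = level.
- leaf_05 (a joint): leaf 5 of 18, in the row at board y = +24.5 mm: how far it stands out of the bar's near edge, in m; 0 = level.
- leaf_06 (a joint): leaf 6 of 18, in the row at board y = +17.5 mm: how far it stands out of the bar's near edge, in m; 0 = level.
- leaf_07 (a joint): leaf 7 of 18, in the row at board y = +10.5 mm: how far it stands out of the bar's near edge, in m; 0 = level.
- leaf_08 (a joint): leaf 8 of 18, in the row at board y = +3.5 mm: how far it stands out of the bar's near edge, in m; 0 = level.
- leaf_09 (a joint): leaf 9 of 18, in the row at board y = -3.5 mm: how far it stands out of the bar's near edge, in m; 0 = level.
- leaf_10 (a joint): leaf 10 of 18, in the row at board y = -10.5 mm: how far it stands out of the bar's near edge, in m; 0 = level.
- leaf_11 (a joint): leaf 11 of 18, in the row at board y = -17.5 mm: how far it stands out of the bar's near edge, in m; 0 = level.
- leaf_12 (a joint): leaf 12 of 18, in the row at board y = -24.5 mm: how far it stands out of the bar's near edge, in m; 0 = level.
- leaf_13 (a joint): leaf 13 of 18, in the row at board y = -31.5 mm: how far it stands out of the bar's near edge, in m; 0 = level.
- leaf_14 (a joint): leaf 14 of 18, in the row at board y = -38.5 mm: how far it stands out of the bar's near edge, in m; 0 = level.
- leaf_15 (a joint): leaf 15 of 18, in the row at board y = -45.5 mm: how far it stands out of the bar's near edge, in m; 0 = level.
- leaf_16 (a joint): leaf 16 of 18, in the row at board y = -52.5 mm: how far it stands out of the bar's near edge, in m; 0 = level.
- leaf_17 (a joint): leaf 17 of 18 (rightmost), in the row at board y = -59.5 mm: how far it stands out of the bar's near edge, in m; 0 = level.

How it is judged:
At the end, for the whole second after the job is handed in: Every one of the 18 leaves is level with the bar's near edge within 2.5 mm, and the marker, the bolt and the tape lie within 20 mm of where they were (value of joint leaf_00 between -0.0025 and 0.0025 m and value of joint leaf_01 between -0.0025 and 0.0025 m and value of joint leaf_02 between -0.0025 and 0.0025 m and value of joint leaf_03 between -0.0025 and 0.0025 m and value of joint leaf_04 between -0.0025 and 0.0025 m and value of joint leaf_05 between -0.0025 and 0.0025 m and value of joint leaf_06 between -0.0025 and 0.0025 m and value of joint leaf_07 between -0.0025 and 0.0025 m and value of joint leaf_08 between -0.0025 and 0.0025 m and value of joint leaf_09 between -0.0025 and 0.0025 m and value of joint leaf_10 between -0.0025 and 0.0025 m and value of joint leaf_11 between -0.0025 and 0.0025 m and value of joint leaf_12 between -0.0025 and 0.0025 m and value of joint leaf_13 between -0.0025 and 0.0025 m and value of joint leaf_14 between -0.0025 and 0.0025 m and value of joint leaf_15 between -0.0025 and 0.0025 m and value of joint leaf_16 between -0.0025 and 0.0025 m and value of joint leaf_17 between -0.0025 and 0.0025 m and distance of each of marker_c, hex_bolt, masking_roll from where it was at the start of the episode below 0.02 m); the robot touches nothing.
It fails at once if the marker is shifted more than 20 mm or picked up (distance of marker_c from where it was at the start of the episode above 0.02 m).
It fails at once if the bolt is shifted more than 20 mm or picked up (distance of hex_bolt from where it was at the start of the episode above 0.02 m).
It fails at once if the roll of tape is shifted more than 20 mm or picked up (distance of masking_roll from where it was at the start of the episode above 0.02 m).
It fails at once if the gauge or its board is shoved hard (more than 50 N) (contact force between any of the fingers, the arm and board above 50 N).
It fails at once if a leaf is pulled out instead of pushed in (stands out more than 33 mm) (value of joint any of leaf_00, leaf_01, leaf_02, leaf_03, leaf_04, leaf_05, leaf_06, leaf_07, leaf_08, leaf_09, leaf_10, leaf_11, leaf_12, leaf_13, leaf_14, leaf_15, leaf_16, leaf_17 above 0.033 m).
It also fails if it takes over 70 s, if anything falls off the work surface, if the arm or the gripper's body presses on something with over 40 N, if the wrist force passes 120 N, or if a joint passes its speed limit or range.

### The arm

A 6-joint arm with a two-finger parallel gripper is mounted at the origin on the work surface; the furniture and walls round the work are solid. World frame = base frame: x ahead of the robot, y to its left, z up, the work surface at z = 0. Lengths are in m, angles in rad, forces in N, time in s.
With the tool pointing down it reaches from about 0.35 to 1 m from the base axis. Payload 7.1 kg.
Tool frame: the origin (TCP) lies on the centre line of the jaws, within the pads' length; the fingertips stand 8 mm ahead of it and the grasp point (between the pads) lies 11 mm behind it; x points along the fingers, y is the direction in which the jaws open and shut, and the axes are right-handed (so a half turn about x gives the same grasp; the last joint's range is limited). The gripper opens to 85 mm and grips with 20 to 120 N. Pads are 22 mm wide; open, the fingers measure 114 mm over their backs; the gripper's body (76 mm by 85 mm) begins 54 mm behind the grasp point. The pads swing forward as they close: fully open they stand 13 mm farther back than shut.
Start: joints at [1.091, 0.423, 1.63, -0, 1.089, -0.019], TCP at [0.278, 0.56, 0.239] pointing down, gripper open.
Joint ranges: [-3, 3], [-0.9, 2.11], [0.09, 2.58], [-1.31, 4.45], [0.11, 2.69], [-2.54, 2.54]. Speed limits (rad/s): [2.39, 2.39, 3.01, 3.14, 3.14, 3.14].

### API

Orientations are given as a rotation vector (axis times angle).
In Python, from plant import bot, capture, calibration gives the robot as it stands.
- The arm moves only by the shell command python3 -m creep 'ROWS' [FORCE]. ROWS is JSON, a list of rows, each an object of numbers: "dx", "dy", "dz": the shift along the world's x, y, z in m; "yaw": the turn about the world's z in rad; "fingers": the opening, from 0 (shut) to 1 (fully open). A call has 1 to 12 rows; each row shifts and turns the pose as measured when the row begins; what a row does not reach is not made up. A row lasts 1/10 s, in which the tool goes at most 50 mm and 8.59 degrees, less where a joint would pass 70% of its speed; a pose out of reach is approached as far as the arm can. A call is refused whole if a number of a shift passes 0.05 or a number of a turn 0.15, either way. A call with a gripper value outside its range is refused whole. The fingers move at their own pace and stop on an object; FORCE is the grip in N (left out, the last holds). Time passes only in rows, so rows that do not move let the fingers close. It gives the time, the measured TCP pose, the force and the opening at its end, in the units of the state.
- bot.get_state(): the state, without advancing time (a new reading comes with each control period).
- capture(name): name is "side" or "top"; returns (picture, depth): 420x560x3 uint8, blue, green, red; 420x560 float32, m along the optical axis (not along the pixel's ray), 0 where there is no reading.
- calibration(name): a dict with "mtx" (3x3 intrinsics, pixels), "origin" and "rotation" of the camera in the world. Camera axes: x right, y down, z forward; pixel columns grow to the right and rows downward; lengths in m; the calibration is good to about 2 mm. A picture is of the moment at which its call begins. calibration takes no time and is no camera call.
- bot.close_job(): hands the job in, once; it reports no verdict.
The state is a dict: "t": time; "joints": joint angles; "qd": joint speeds; "tau": joint torques, N m; "position": TCP position; "eef_rot": TCP orientation; "ft_force": force on the tool from outside, world axes, zero at the start; "moment": the same for the moment, N m; "width": finger opening in m.
Only numpy, scipy, OpenCV 4.12 (cv2) and the standard library are available. Lean on these libraries where they do the work, as an engineer would, in place of code of your own. Each camera call takes 0.05 s, during which the arm holds its last target.

## Working session

There is one attempt and no reset: what is moved stays moved. The work goes in short steps, Python scripts to look and compute and a shell command to move; the robot and the scene stay as the last step left them, time stands still between calls to the robot, and variables do not carry over. Pictures are saved under pics/ and viewed, and the job is handed in when it is done.

```bash
ls; mkdir -p pics
python3 - <<'E'
from plant import bot,capture,calibration
import cv2,numpy as np
print(bot.get_state())
for n in("side","top"):
    p,d=capture(n); cv2.imwrite(f"pics/{n}0.png",p); np.save(f"pics/{n}0d.npy",d)
    print(n,calibration(n))
E
```

```text
pics
{'t': 0.0, 'joints': array([ 1.09095040e+00,  4.23843442e-01,  1.63072368e+00,  1.73121609e-06,
        1.08858036e+00, -1.90136221e-02]), 'qd': array([-6.10047724e-04,  5.24588211e-06,  1.04016568e-03,  5.49248570e-05,
       -1.78737201e-03,  2.18398383e-04]), 'tau': array([-6.36347268e-04, -5.57380199e+01, -2.81741989e+01, -1.15023354e-04,
        7.27196893e-03, -1.20017489e-05]), 'position': array([0.27766465, 0.55932315, 0.23853082]), 'eef_rot': array([ 0.36018412,  1.5408094 , -0.36256762]), 'ft_force': array([ 0.12377629, -0.79324084, -0.081644  ]), 'moment': array([ 0.04262521, -0.00764427,  0.06856754]), 'width': 0.08529113352161276}
side {'mtx': array([[517.53676641,   0.        , 281.22220892],
       [  0.        , 517.53676641, 212.41188564],
       [  0.        ,   0.        ,   1.        ]]), 'origin': array([0.43007017, 0.76654005, 0.63061221]), 'rotation': array([-0.21233172,  2.82500006, -1.25914659])}
top {'mtx': array([[474.29876826,   0.        , 279.23860395],
       [  0.        , 474.29876826, 206.99889193],
       [  0.        ,   0.        ,   1.        ]]), 'origin': array([0.47454647, 0.1496382 , 0.89018788]), 'rotation': array([ 2.22111652, -2.21217529,  0.06975723])}
```

View pics/side0.png

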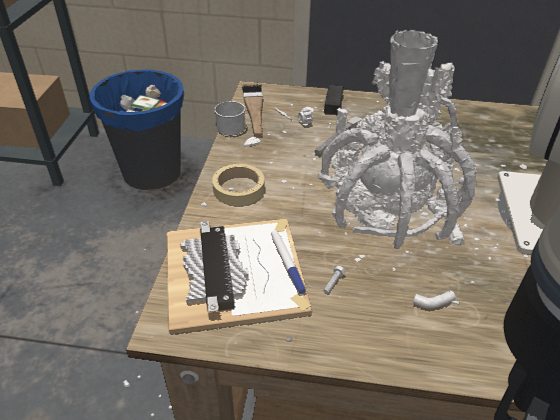

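View pics/top0.png

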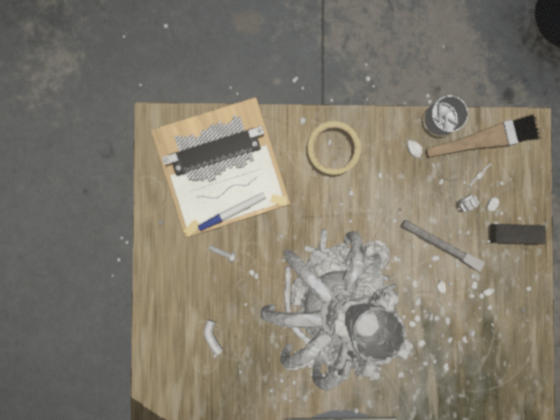

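The side view shows the gauge on the board around (215,265), with the marker at (288,262), the bolt at (335,278) and the tape at (239,183). The top view shows the bar around (215,153), the marker at (232,211), the bolt at (222,254) and the tape at (334,148). The near edge faces the sheet, downward in the top view.

```bash
cat > h.py <<'E'
import numpy as np,cv2
from scipy.spatial.transform import Rotation as R
from plant import bot,capture,calibration
def ray(n,uv,z):
    c=calibration(n);Rm=R.from_rotvec(c["rotation"]).as_matrix();uv=np.atleast_2d(uv).astype(float)
    d=np.c_[uv,np.ones(len(uv))]@np.linalg.inv(c["mtx"]).T@Rm.T
    o=c["origin"];return o+d*((z-o[2])/d[:,2])[:,None]
def proj(n,P):
    c=calibration(n);Rm=R.from_rotvec(c["rotation"]).as_matrix()
    q=(np.atleast_2d(P)-c["origin"])@Rm@c["mtx"].T;return q[:,:2]/q[:,2:]
def tri(u1,u2):
    A=[];
    o=[];D=[]
    for n,u in(("side",u1),("top",u2)):
        p0=ray(n,u,0.)[0];c=calibration(n)["origin"];d=(p0-c)/np.linalg.norm(p0-c);o.append(c);D.append(d)
    M=np.c_[D[0],-D[1]];s=np.linalg.lstsq(M,o[1]-o[0],rcond=None)[0]
    a,b=o[0]+s[0]*D[0],o[1]+s[1]*D[1];return (a+b)/2,np.linalg.norm(a-b)
E
python3 - <<'E'
import cv2
p=cv2.imread("pics/top0.png")[90:245,140:300];cv2.imwrite("pics/topz.png",cv2.resize(p,None,fx=4.8,fy=3.8*4.8/3.8*0+4.8*0.78 if 0 else 3.85*1.0,interpolation=cv2.INTER_CUBIC) if 0 else cv2.resize(p,None,fx=3.8,fy=3.8,interpolation=cv2.INTER_CUBIC))
p=cv2.imread("pics/side0.png")[210:335,155:315];cv2.imwrite("pics/sidez.png",cv2.resize(p,None,fx=4.8,fy=4.8,interpolation=cv2.INTER_CUBIC))
E
```

```text
(no output)
```

View pics/topz.png

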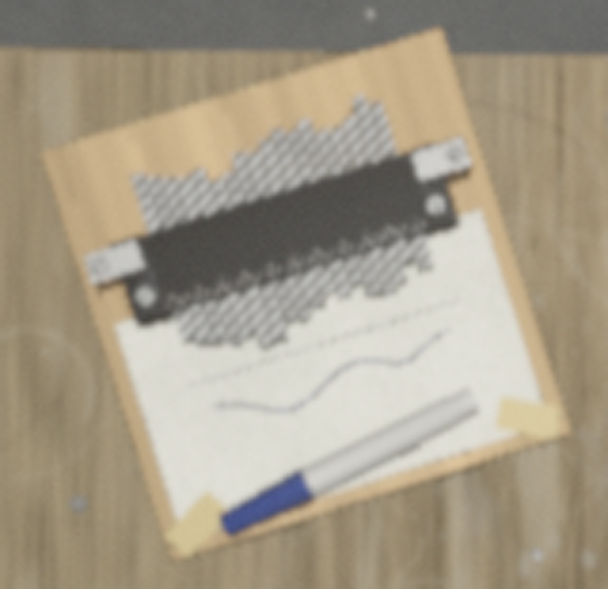

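View pics/sidez.png

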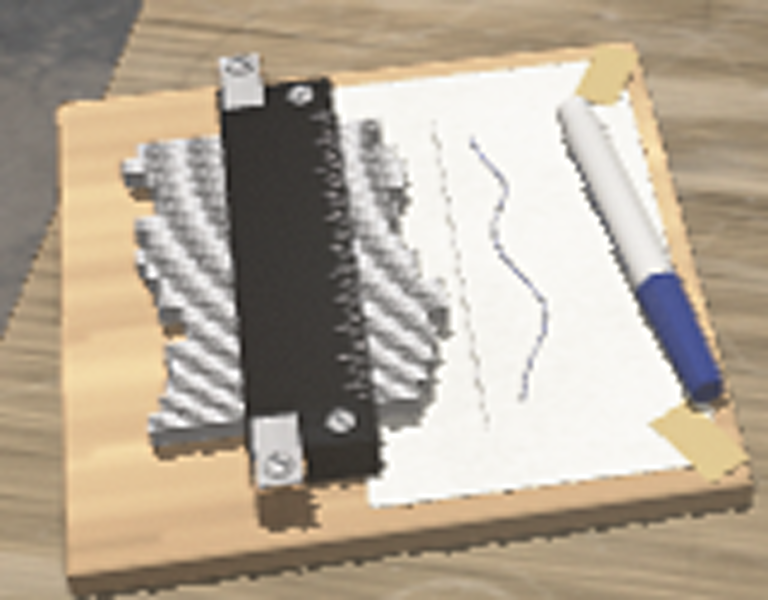

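The zoomed top crop shows the board's corners at crop (42,152), (442,28), (568,432) and (172,558). The bar's near-edge ends are at (138,325) and (458,225). In the side crop, the bar's near-edge ends are at (330,82) on the right and (381,472) on the left. Next I'll measure these points.

Run:
```python
from h import *
T=lambda x,y:np.array([(x+.5)/3.8-.5+140,(y+.5)/3.8-.5+90])
S=lambda x,y:np.array([(x+.5)/4.8-.5+155,(y+.5)/4.8-.5+210])
c={"FL":((68,578),(42,152)),"FR":((60,105),(442,28)),"NR":((632,43),(568,432)),"NL":((750,485),(172,558)),"eL":((381,472),(138,325)),"eR":((331,82),(458,225))}
for k,(s,t) in c.items():
    P,g=tri(S(*s),T(*t));print(k,P.round(4),"gap",round(g,4), "top@z",ray("top",T(*t),.03 if k[0]=='e' else .012)[0].round(4))
# board edges by contour, top
p=cv2.imread("pics/top0.png").astype(int)
dark=((p.max(2)<75)).astype(np.uint8);dark[:, :155]=0;dark[:125]=0;dark[185:]=0;dark[:,275:]=0
n,l,st,ce=cv2.connectedComponentsWithStats(dark);i=1+st[1:,4].argmax();print(st[i])
cn=max(cv2.findContours((l==i).astype(np.uint8),0,1)[0],key=cv2.contourArea)
r=cv2.minAreaRect(cn);print(r)
W=ray("top",cv2.boxPoints(r),.03);print(W.round(4))
# wood/white board mask: minAreaRect of bright
d=np.load("pics/top0d.npy");print(d[100:240:20,150:290:20].round(3))
```

```text
FL [0.64   0.3564 0.0096] gap 0.0012 top@z [0.6402 0.356  0.012 ]
FR [0.7033 0.1624 0.0095] gap 0.0011 top@z [0.7032 0.1624 0.012 ]
NR [0.5053 0.1    0.012 ] gap 0.0002 top@z [0.5054 0.1    0.012 ]
NL [0.443  0.2918 0.0105] gap 0.0011 top@z [0.4436 0.2916 0.012 ]
eL [0.5554 0.3082 0.0155] gap 0.0013 top@z [0.5547 0.3057 0.03  ]
eR [0.6044 0.1541 0.0279] gap 0.0008 top@z [0.6037 0.1541 0.03  ]
[179 152   8   6  25]
((181.91464233398438, 153.23170471191406), (4.841386795043945, 7.027819633483887), 38.65980911254883)
[[0.5922 0.3027 0.03  ]
 [0.6022 0.2949 0.03  ]
 [0.5968 0.288  0.03  ]
 [0.5868 0.2958 0.03  ]]
[[1.669 1.67  1.677 1.672 1.671 0.881 1.687]
 [0.89  0.89  0.879 0.88  0.881 0.879 0.896]
 [0.887 0.878 0.866 0.865 0.862 0.865 0.883]
 [0.888 0.853 0.86  0.86  0.864 0.881 0.879]
 [0.882 0.872 0.873 0.875 0.878 0.88  0.881]
 [0.883 0.884 0.876 0.872 0.877 0.862 0.876]
 [0.883 0.883 0.872 0.856 0.877 0.887 0.891]]
```

```bash
cat >> h.py <<'E'
def board():
    W=np.array([[.6402,.356],[.7032,.1624],[.5054,.1],[.4436,.2916]]);B=np.array([[.105,.1025],[.105,-.1025],[-.105,-.1025],[-.105,.1025]])
    c=W.mean(0);U,_,V=np.linalg.svd((B).T@(W-c));Rb=(U@V).T
    return c,Rb,W,B
def b2w(x,y,z):
    c,Rb,_,_=board();return np.r_[Rb@[x,y]+c,z]
def w2b(P):
    c,Rb,_,_=board();return (np.atleast_2d(P)[:,:2]-c)@Rb
E
python3 - <<'E'
from h import *
c,Rb,W,B=board();print(c,np.degrees(np.arctan2(Rb[1,0],Rb[0,0])),np.arctan2(Rb[1,0],Rb[0,0]));print(((W-c)@Rb-B).round(4))
print("e in board",w2b([[.5547,.3057],[.6037,.1541],[.6044,.1541]]).round(4))
print(Rb)
# overlay bar-edge points in both views
for n,o,f in(("top",(90,245,140,300),3.8),("side",(210,335,155,315),4.8)):
    p=cv2.imread(f"pics/{n}0.png")[o[0]:o[1],o[2]:o[3]];p=cv2.resize(p,None,fx=f,fy=f,interpolation=cv2.INTER_CUBIC)
    for (x,y,z) in [(.008,.081,.03),(.008,-.081,.03),(.008,.063,.03),(.008,-.063,.03),(.048,.081,.03),(.048,-.081,.03),(.105,.1025,.012),(.105,-.1025,.012),(-.105,-.1025,.012),(-.105,.1025,.012)]:
        u=(proj(n,b2w(x,y,z))[0]-[o[2],o[0]]+.5)*f-.5;cv2.circle(p,tuple(int(v) for v in u.round()),3,(0,0,255),-1)
    cv2.imwrite(f"pics/{n}ov.png",p)
for k in ((.008,.063),(.008,-.063)): print(b2w(*k,.021).round(4))
s=bot.get_state();print(R.from_rotvec(s["eef_rot"]).as_matrix().round(3))
d=np.load("pics/top0d.npy");
# obstacle heights
import numpy as np
E
```

```text
[0.5731 0.2275] 17.885649552738585 0.3121634735531395
[[-0.0017 -0.0008]
 [-0.0012  0.0006]
 [ 0.0014  0.002 ]
 [ 0.0014 -0.0017]]
e in board [[ 0.0065  0.0801]
 [ 0.0066 -0.0793]
 [ 0.0072 -0.0795]]
[[ 0.95167136 -0.30711827]
 [ 0.30711827  0.95167136]]
[0.5614 0.2899 0.021 ]
[0.6001 0.17   0.021 ]
[[-0.001  0.445  0.896]
 [-0.001  0.896 -0.445]
 [-1.    -0.001 -0.   ]]
```

View pics/topov.png

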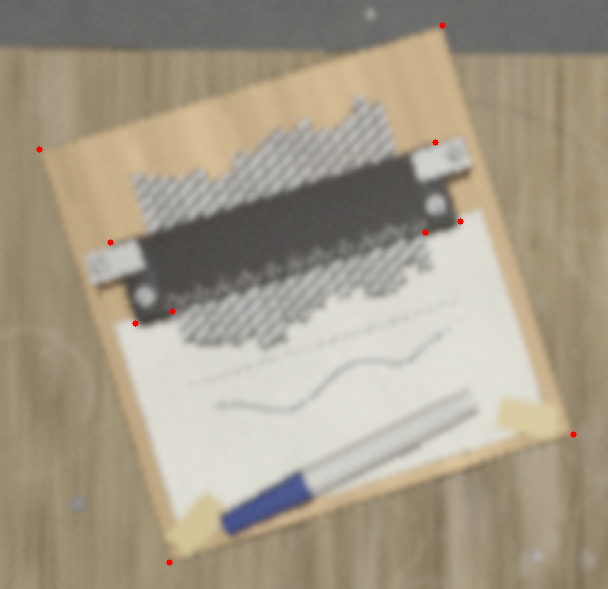

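View pics/sideov.png

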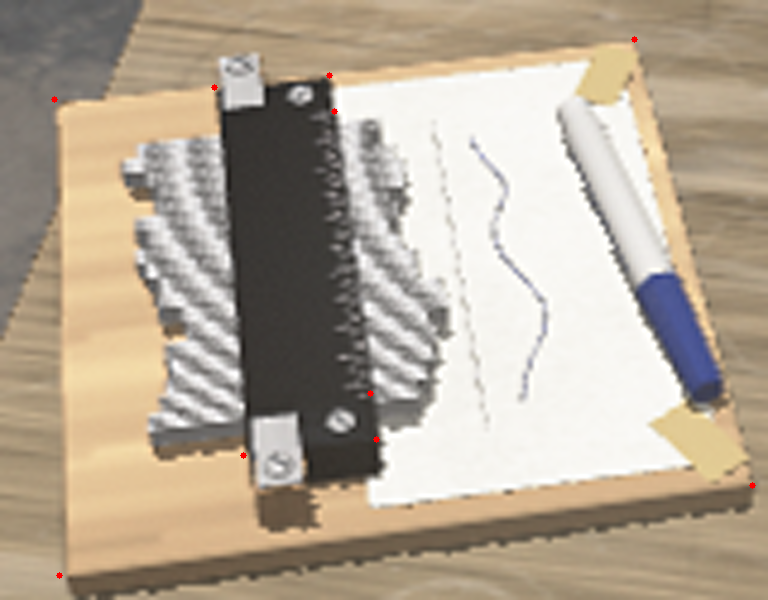

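The fitted board pose agrees with the bar and corner points to within about 2 mm, at a yaw of about 17.9°. Before moving I'll check the clearances: the marker, the protruding leaves, and the tall casting near the arm's path.

Run:
```python
from h import *
T=lambda x,y:np.array([(x+.5)/3.8-.5+140,(y+.5)/3.8-.5+90])
print("marker ends, board", w2b(ray("top",[T(225,525),T(478,398)],.0205)).round(4))
print("near corners of marker toward bar",w2b(ray("top",[T(222,516),T(470,388)],.0205)).round(4))
print("leaf tips", w2b(ray("top",[T(190,342),T(265,348),T(340,297),T(380,295),T(430,270)],.0255)).round(4))
for n in("top","side"):
    d=np.load(f"pics/{n}0d.npy");c=calibration(n);Rm=R.from_rotvec(c["rotation"]).as_matrix()
    v,u=np.mgrid[:420,:560];D=np.stack([(u-c["mtx"][0,2])/c["mtx"][0,0],(v-c["mtx"][1,2])/c["mtx"][1,1],np.ones_like(u)],-1)*d[...,None]
    P=D@Rm.T+c["origin"];P=P[d>0].reshape(-1,3)
    H=np.zeros((10,14))
    for i in range(10):
        for j in range(14):
            m=(abs(P[:,0]-(.05+.06*i))<.03)&(abs(P[:,1]-(.5-.06*j))<.03)&(P[:,2]>0)
            H[i,j]=P[m,2].max() if m.any() else -1
    print(n,"rows x .05..; cols y .5..");print((H[::-1]*100).round(0).astype(int))
```

```text
marker ends, board [[-0.0963  0.0706]
 [-0.0749 -0.0635]]
near corners of marker toward bar [[-0.0918  0.0706]
 [-0.0691 -0.0613]]
leaf tips [[-0.0081  0.0596]
 [-0.0215  0.0265]
 [-0.0089 -0.015 ]
 [-0.0138 -0.0336]
 [-0.0095 -0.0601]]
top rows x .05..; cols y .5..
[[-100 -100    1    4    3    3    3    3    3    3    1    2    2    1]
 [-100 -100    0    3    3    3    3    2    0    1    0    1    4    2]
 [-100 -100    1    2    3    3    1    0   12   11    2    2    3    3]
 [-100 -100    0    0    1    2    8   15   17   25    5    2    2    3]
 [-100 -100    1    1    1    0   14   15   32   32   10    1    1    1]
 [-100 -100    0    0    2    1   14   15   32   31    9    1    1    1]
 [-100 -100    0    0    2    2   10   14   23    0    0    1    1    1]
 [-100 -100    0    1    1    1    1   10   12    0    1    1    1    1]
 [-100 -100    1    0    0    0    0    1    1    2    1    1    0    1]
 [-100 -100 -100 -100 -100 -100 -100 -100 -100 -100 -100 -100 -100 -100]]
side rows x .05..; cols y .5..
[[-100 -100    1    4    3    3    3    3    3    3    1    1    1    1]
 [-100 -100    0    3    3    3    3    1    3    0    0    0    3    1]
 [-100 -100    0    1    3    3    2    7   11   11    2    2    3    3]
 [-100 -100    0    0    1    2    9   14   17   25    4    2    2    3]
 [-100 -100    0    0    0    0   14   15   31   31 -100    0 -100    0]
 [-100 -100    0    0    2    0   14   15   31   31 -100 -100 -100 -100]
 [-100 -100    0    0    2    2   10   14   23   16    0    0    0    0]
 [-100 -100    0    0    0    0    0   11   11    0    0    0    0    0]
 [-100 -100 -100 -100 -100    0    0    2    1    1    2    0    0    0]
 [-100 -100 -100 -100 -100 -100 -100    1   13   11    1    1    0    0]]
```

```bash
python3 - <<'E'
from h import *
for y in (.058,.04,.02,0,-.02,-.04,-.058): print(y,b2w(-.044,y,.024).round(4))
E
python3 -m creep '[{"dx":0.03,"dy":-0.035,"yaw":0.129,"fingers":0},{"dx":0.03,"dy":-0.035,"yaw":0.129,"fingers":0},{"dx":0.03,"dy":-0.035,"yaw":0.129,"fingers":0},{"dx":0.03,"dy":-0.035,"yaw":0.129,"fingers":0},{"dx":0.03,"dy":-0.035,"yaw":0.129,"fingers":0},{"dx":0.03,"dy":-0.035,"yaw":0.129,"fingers":0},{"dx":0.0,"dy":0,"fingers":0}]' 20
```

```text
0.058 [0.5134 0.2692 0.024 ]
0.04 [0.5189 0.2521 0.024 ]
0.02 [0.5251 0.233  0.024 ]
0 [0.5312 0.214  0.024 ]
-0.02 [0.5374 0.195  0.024 ]
-0.04 [0.5435 0.1759 0.024 ]
-0.058 [0.549  0.1588 0.024 ]$[0]: bad value
```

```bash
python3 -m creep '[{"dx":0.03,"dy":-0.035,"dz":0,"yaw":0.129,"fingers":0},{"dx":0.03,"dy":-0.035,"dz":0,"yaw":0.129,"fingers":0},{"dx":0.03,"dy":-0.035,"dz":0,"yaw":0.129,"fingers":0},{"dx":0.03,"dy":-0.035,"dz":0,"yaw":0.129,"fingers":0},{"dx":0.03,"dy":-0.035,"dz":0,"yaw":0.129,"fingers":0},{"dx":0.03,"dy":-0.035,"dz":0,"yaw":0.129,"fingers":0},{"dx":0.0,"dy":0,"dz":0,"yaw":0,"fingers":0}]' 20
python3 - <<'E'
from plant import bot
from scipy.spatial.transform import Rotation as R
import numpy as np
s=bot.get_state();m=R.from_rotvec(s["eef_rot"]).as_matrix();print(s["position"],np.degrees(np.arctan2(m[1,1],m[0,1])),s["joints"])
E
```

```text
t: 0.8
position: [0.4606, 0.3417, 0.2361]
eef_rot: [-0.279, 1.556, 0.273]
ft_force: [0.0, 0.3, -0.4]
width: -0.0003
[0.46064706 0.34169744 0.23608495] 110.142099015187 [ 0.61876743  0.35365007  1.74601277 -0.00293898  1.04578595 -1.30209157]
```

```bash
python3 -m creep '[{"dx":0.026,"dy":-0.036,"dz":-0.02,"yaw":-0.039,"fingers":0},{"dx":0.026,"dy":-0.036,"dz":-0.03,"yaw":0,"fingers":0},{"dx":0,"dy":0,"dz":-0.04,"yaw":0,"fingers":0},{"dx":0,"dy":0,"dz":-0.03,"yaw":0,"fingers":0},{"dx":0,"dy":0,"dz":0,"yaw":0,"fingers":0},{"dx":0,"dy":0,"dz":0,"yaw":0,"fingers":0}]' 20
python3 - <<'E'
from h import *
s=bot.get_state();m=R.from_rotvec(s["eef_rot"]).as_matrix();print(np.degrees(np.arctan2(m[1,1],m[0,1])),m[:,0],w2b(s["position"]),s["ft_force"])
for n in("side","top"):
    p,d=capture(n);cv2.imwrite(f"pics/{n}1.png",p)
p=cv2.imread("pics/side1.png")[120:340,120:400];cv2.imwrite("pics/side1z.png",cv2.resize(p,None,fx=2.7,fy=2.7,interpolation=cv2.INTER_CUBIC))
E
```

```text
t: 1.4
position: [0.5124, 0.2709, 0.1156]
eef_rot: [-0.24, 1.558, 0.237]
ft_force: [0.3, 1.1, 1.0]
width: 0.0001
107.41042220015174 [-2.43448298e-05 -1.61620201e-03 -9.99998694e-01] [[-0.0444355   0.05993514]] [0.34191334 1.06689252 0.95454681]
```

View pics/side1z.png

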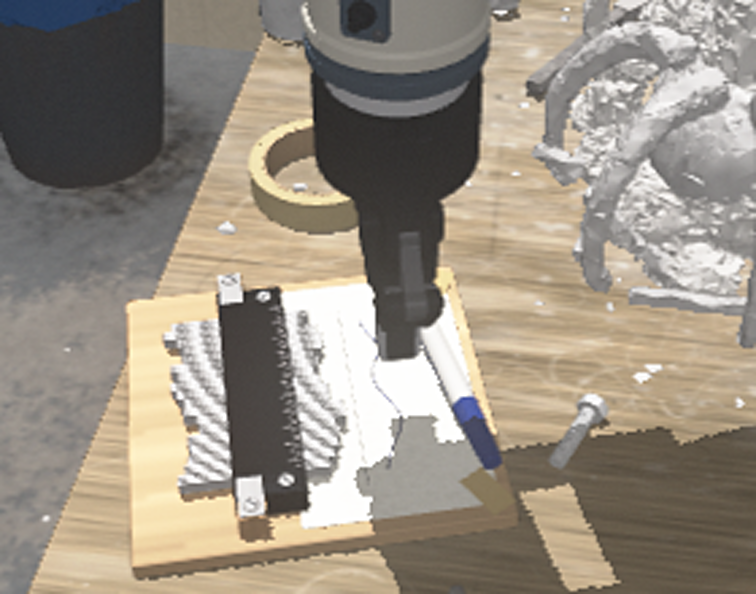

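View pics/top1.png

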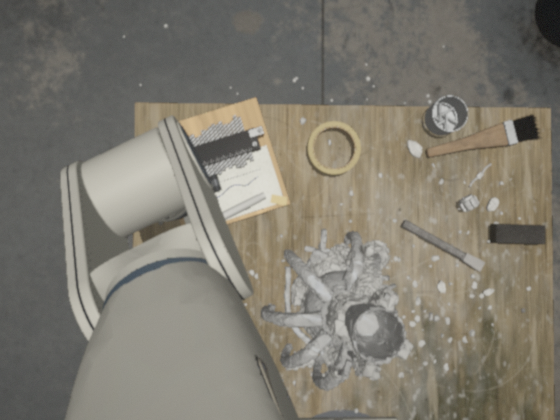

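The side crop shows the shut fingers around (400,340), hanging over the sheet in the gap between the leaf tips (x≈345) and the marker. I'll lower them in that gap.

```bash
python3 -m creep '[{"dx":0,"dy":0,"dz":-0.04,"yaw":0,"fingers":0},{"dx":0,"dy":0,"dz":-0.03,"yaw":0,"fingers":0},{"dx":0,"dy":0,"dz":-0.01,"yaw":0.0,"fingers":0},{"dx":0,"dy":0,"dz":0,"yaw":0.008,"fingers":0}]' 20
python3 - <<'E'
from h import *
s=bot.get_state();m=R.from_rotvec(s["eef_rot"]).as_matrix();print(np.degrees(np.arctan2(m[1,1],m[0,1])),s["position"],w2b(s["position"]),s["ft_force"])
p,d=capture("side");cv2.imwrite("pics/side2.png",p)
p=p[200:340,150:320];cv2.imwrite("pics/side2z.png",cv2.resize(p,None,fx=4.2,fy=4.2,interpolation=cv2.INTER_CUBIC))
E
```

```text
t: 1.9
position: [0.5174, 0.276, 0.0427]
eef_rot: [-0.244, 1.541, 0.25]
ft_force: [-0.0, 0.5, 0.5]
width: 0.0001
108.06698966142721 [0.51736304 0.27604625 0.0426592 ] [[-0.03813383  0.06331792]] [-0.04880415  0.50588164  0.52038993]
```

View pics/side2z.png

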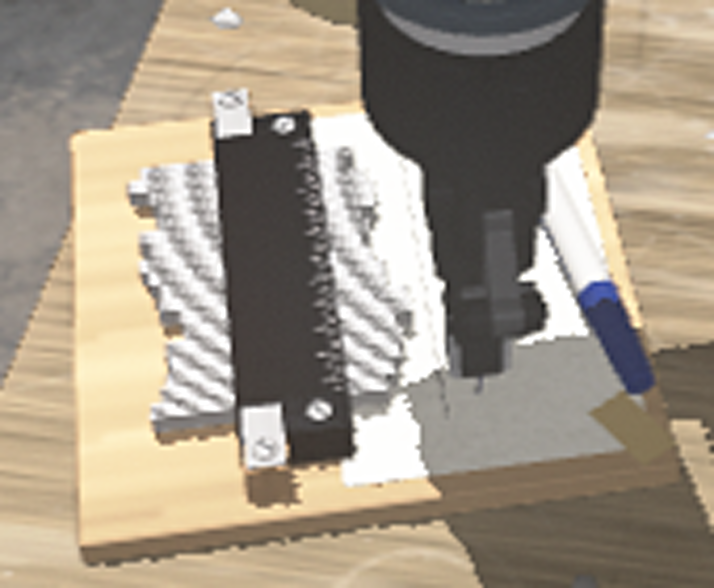

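```bash
python3 -m creep '[{"dx":-0.004,"dy":-0.006,"dz":-0.01,"yaw":0,"fingers":0},{"dx":0,"dy":0,"dz":-0.005,"yaw":0,"fingers":0},{"dx":0,"dy":0,"dz":-0.002,"yaw":0,"fingers":0},{"dx":0,"dy":0,"dz":0,"yaw":0,"fingers":0}]' 20
cat > st.py <<'E'
from h import *
s=bot.get_state();m=R.from_rotvec(s["eef_rot"]).as_matrix();print("t",round(s["t"],2),"ang",np.degrees(np.arctan2(m[1,1],m[0,1])).round(2),"axis",m[:,0].round(3),"pos",s["position"].round(4),"board",w2b(s["position"]).round(4)[0],"Fboard",(board()[1].T@s["ft_force"][:2]).round(1),s["ft_force"][2].round(1))
E
python3 st.py
```

```text
t: 2.35
position: [0.5158, 0.2711, 0.0296]
eef_rot: [-0.243, 1.534, 0.252]
ft_force: [-0.4, 0.7, -0.7]
width: -0.0
t 2.35 ang 108.12 axis [ 0.022  0.01  -1.   ] pos [0.5158 0.2711 0.0296] board [-0.0411  0.059 ] Fboard [-0.1  0.8] -0.7
```

```bash
python3 -m creep '[{"dx":0,"dy":0,"dz":-0.006,"yaw":0,"fingers":0},{"dx":0,"dy":0,"dz":-0.001,"yaw":0,"fingers":0},{"dx":0.0076,"dy":0.0025,"dz":0,"yaw":0,"fingers":0},{"dx":0.0076,"dy":0.0025,"dz":0,"yaw":0,"fingers":0},{"dx":0.0057,"dy":0.0018,"dz":0,"yaw":0,"fingers":0}]' 20; python3 st.py
```

```text
t: 2.85
position: [0.5382, 0.2784, 0.0225]
eef_rot: [-0.243, 1.534, 0.252]
ft_force: [-1.3, -0.3, 0.3]
width: -0.0001
t 2.85 ang 108.12 axis [ 0.022  0.01  -1.   ] pos [0.5382 0.2784 0.0225] board [-0.0176  0.0592] Fboard [-1.3  0.1] 0.3
```

```bash
python3 -m creep '[{"dx":0.0038,"dy":0.0012,"dz":0.0005,"yaw":0,"fingers":0},{"dx":0.0038,"dy":0.0012,"dz":0.0005,"yaw":0,"fingers":0},{"dx":0.0019,"dy":0.0006,"dz":0,"yaw":0,"fingers":0}]' 20; python3 st.py;python3 -m creep '[{"dx":0.0019,"dy":0.0006,"dz":0,"yaw":0,"fingers":0},{"dx":0.0019,"dy":0.0006,"dz":0,"yaw":0,"fingers":0}]' 20; python3 st.py
```

```text
t: 3.15
position: [0.5475, 0.2813, 0.0227]
eef_rot: [-0.243, 1.537, 0.251]
ft_force: [-2.4, 0.1, 1.3]
width: 0.0
t 3.15 ang 108.1 axis [ 0.018  0.008 -1.   ] pos [0.5475 0.2813 0.0227] board [-0.0078  0.0591] Fboard [-2.3  0.8] 1.3
t: 3.35
position: [0.5512, 0.2826, 0.0227]
eef_rot: [-0.243, 1.538, 0.251]
ft_force: [-2.5, -0.0, 1.0]
width: -0.0002
t 3.35 ang 108.1 axis [ 0.017  0.008 -1.   ] pos [0.5512 0.2826 0.0227] board [-0.0039  0.0591] Fboard [-2.3  0.8] 1.0
```

```bash
python3 -m creep '[{"dx":0.0014,"dy":0.0005,"dz":0,"yaw":0,"fingers":0}]' 20; python3 st.py;python3 -m creep '[{"dx":0.0014,"dy":0.0005,"dz":0,"yaw":0,"fingers":0}]' 20; python3 st.py;python3 -m creep '[{"dx":0.0014,"dy":0.0005,"dz":0,"yaw":0,"fingers":0}]' 20; python3 st.py
```

```text
t: 3.45
position: [0.552, 0.2828, 0.0226]
eef_rot: [-0.244, 1.54, 0.251]
ft_force: [-6.4, -1.4, 4.8]
width: -0.0002
t 3.45 ang 108.1 axis [ 0.016  0.007 -1.   ] pos [0.552  0.2828 0.0226] board [-0.0031  0.0591] Fboard [-6.5  0.6] 4.8
t: 3.55
position: [0.552, 0.2828, 0.0225]
eef_rot: [-0.244, 1.543, 0.251]
ft_force: [-7.9, -2.2, 5.9]
width: -0.0003
t 3.55 ang 108.1 axis [ 0.013  0.006 -1.   ] pos [0.552  0.2828 0.0225] board [-0.0031  0.0591] Fboard [-8.2  0.3] 5.9
t: 3.65
position: [0.552, 0.2828, 0.0225]
eef_rot: [-0.245, 1.546, 0.25]
ft_force: [-7.3, -0.6, 5.2]
width: -0.0
t 3.65 ang 108.1 axis [ 0.01   0.005 -1.   ] pos [0.552  0.2828 0.0225] board [-0.0031  0.0591] Fboard [-7.1  1.6] 5.2
```

The fingers stopped on the bar at board x = -3.1 mm, which is just where the edge should be, with only 8 N. I'll back off and look.

```bash
python3 -m creep '[{"dx":-0.0152,"dy":-0.0049,"dz":0,"yaw":0,"fingers":0},{"dx":-0.0162,"dy":-0.0052,"dz":0,"yaw":0,"fingers":0},{"dx":0,"dy":0,"dz":0,"yaw":0,"fingers":0}]' 20; python3 st.py
cat > pic.py <<'E'
import sys
from h import *
p,d=capture("side");cv2.imwrite(f"pics/side{sys.argv[1]}.png",p)
p=p[210:320,170:300];cv2.imwrite(f"pics/side{sys.argv[1]}z.png",cv2.resize(p,None,fx=5,fy=5,interpolation=cv2.INTER_CUBIC))
E
python3 pic.py 3
```

```text
t: 3.95
position: [0.5222, 0.2732, 0.0233]
eef_rot: [-0.244, 1.541, 0.251]
ft_force: [-0.8, 0.2, -0.0]
width: 0.0001
t 3.95 ang 108.11 axis [ 0.015  0.007 -1.   ] pos [0.5222 0.2732 0.0233] board [-0.0344  0.0591] Fboard [-0.7  0.4] -0.0
```

View pics/side3z.png

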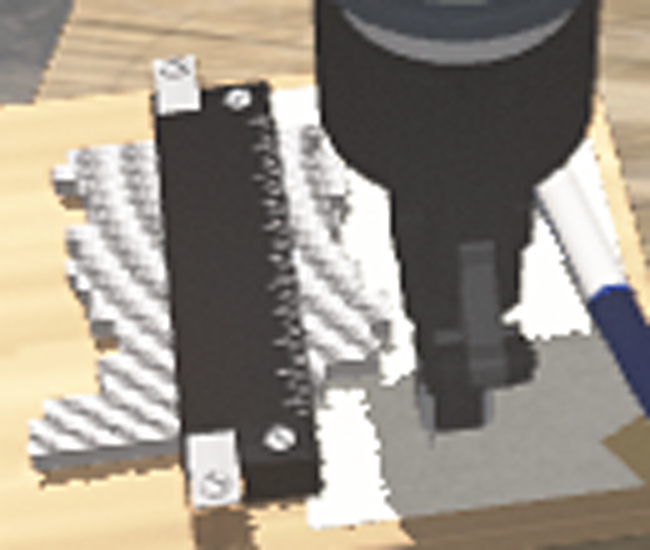

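The side crop shows the leftmost leaves level with the bar. The first leaf still standing out has its left corner near (378,350).

Run:
```python
from h import *
S=lambda x,y:np.array([(x+.5)/5-.5+170,(y+.5)/5-.5+210])
print(w2b(ray("side",[S(378,350),S(318,362),S(315,380)],.0255)).round(4))
```

```text
[[-0.0147  0.0395]
 [ 0.0038  0.0414]
 [ 0.0054  0.0483]]
```

```bash
python3 -m creep '[{"dx":0.0033,"dy":-0.020,"dz":0,"yaw":0,"fingers":0},{"dx":0,"dy":0,"dz":0,"yaw":0,"fingers":0},{"dx":0.0076,"dy":0.0025,"dz":0,"yaw":0,"fingers":0},{"dx":0.0076,"dy":0.0025,"dz":0,"yaw":0,"fingers":0},{"dx":0.0057,"dy":0.0018,"dz":0,"yaw":0,"fingers":0},{"dx":0.0038,"dy":0.0012,"dz":0,"yaw":0,"fingers":0}]' 20; python3 st.py
```

```text
t: 4.6
position: [0.558, 0.2649, 0.0247]
eef_rot: [-0.243, 1.535, 0.253]
ft_force: [-17.2, -6.8, 11.7]
width: 0.0002
t 4.6 ang 108.15 axis [ 0.021  0.01  -1.   ] pos [0.558  0.2649 0.0247] board [-0.0029  0.0402] Fboard [-18.5  -1.2] 11.7
```

It moved further per row than I commanded and reached the edge at 18 N, well under the 50 N limit. I'll use slower rows from here.

```bash
python3 -m creep '[{"dx":0.0005,"dy":0.0002,"dz":0,"yaw":0,"fingers":0}]' 20; python3 st.py; python3 -m creep '[{"dx":-0.0152,"dy":-0.0049,"dz":0,"yaw":0,"fingers":0},{"dx":-0.0162,"dy":-0.0052,"dz":0,"yaw":0,"fingers":0},{"dx":0,"dy":0,"dz":0,"yaw":0,"fingers":0}]' 20; python3 st.py;  python3 -m creep '[{"dx":0.005,"dy":-0.020,"dz":-0.001,"yaw":0,"fingers":0},{"dx":0,"dy":0,"dz":0,"yaw":0,"fingers":0}]' 20;  python3 st.py
```

```text
t: 4.7
position: [0.5578, 0.265, 0.0244]
eef_rot: [-0.244, 1.537, 0.252]
ft_force: [-5.6, -3.0, 4.8]
width: 0.0002
t 4.7 ang 108.16 axis [ 0.018  0.008 -1.   ] pos [0.5578 0.265  0.0244] board [-0.003   0.0403] Fboard [-6.2 -1.2] 4.8
t: 5.0
position: [0.5282, 0.2563, 0.0245]
eef_rot: [-0.244, 1.534, 0.254]
ft_force: [0.6, -0.2, 0.5]
width: -0.0
t 5.0 ang 108.21 axis [ 0.021  0.01  -1.   ] pos [0.5282 0.2563 0.0245] board [-0.0339  0.0412] Fboard [ 0.5 -0.4] 0.5
t: 5.2
position: [0.5359, 0.2377, 0.0241]
eef_rot: [-0.244, 1.53, 0.255]
ft_force: [-0.6, -0.2, -0.5]
width: -0.0001
t 5.2 ang 108.31 axis [ 0.025  0.011 -1.   ] pos [0.5359 0.2377 0.0241] board [-0.0323  0.0211] Fboard [-0.6  0. ] -0.5
```

```bash
python3 -m creep '[{"dx":0.0048,"dy":0.0015,"dz":0,"yaw":-0.004,"fingers":0},{"dx":0.0048,"dy":0.0015,"dz":0,"yaw":0,"fingers":0},{"dx":0.0048,"dy":0.0015,"dz":-0.0005,"yaw":0,"fingers":0},{"dx":0.0038,"dy":0.0012,"dz":0,"yaw":0,"fingers":0}]' 20; python3 st.py;  python3 -m creep '[{"dx":0.0019,"dy":0.0006,"dz":0,"yaw":0,"fingers":0},{"dx":0.0019,"dy":0.0006,"dz":0,"yaw":0,"fingers":0},{"dx":0.0019,"dy":0.0006,"dz":0,"yaw":0,"fingers":0}]' 20;  python3 st.py
```

```text
t: 5.6
position: [0.5563, 0.2452, 0.0236]
eef_rot: [-0.241, 1.531, 0.252]
ft_force: [-1.4, -1.6, -0.3]
width: -0.0001
t 5.6 ang 108.06 axis [ 0.024  0.011 -1.   ] pos [0.5563 0.2452 0.0236] board [-0.0106  0.022 ] Fboard [-1.9 -1.1] -0.3
t: 5.9
position: [0.5624, 0.2475, 0.0233]
eef_rot: [-0.241, 1.532, 0.252]
ft_force: [-1.5, -1.5, 0.6]
width: -0.0002
t 5.9 ang 108.09 axis [ 0.024  0.011 -1.   ] pos [0.5624 0.2475 0.0233] board [-0.0041  0.0224] Fboard [-1.9 -0.9] 0.6
```

```bash
python3 -m creep '[{"dx":0.0014,"dy":0.0005,"dz":0,"yaw":0,"fingers":0},{"dx":0.0014,"dy":0.0005,"dz":0,"yaw":0,"fingers":0},{"dx":0.0014,"dy":0.0005,"dz":0,"yaw":0,"fingers":0}]' 20; python3 st.py;  python3 -m creep '[{"dx":-0.0152,"dy":-0.0049,"dz":0,"yaw":0,"fingers":0},{"dx":-0.0152,"dy":-0.005,"dz":0,"yaw":0,"fingers":0},{"dx":0,"dy":0,"dz":0,"yaw":0,"fingers":0}]' 20;  python3 st.py; python3 pic.py 4
```

```text
t: 6.2
position: [0.5634, 0.2479, 0.0228]
eef_rot: [-0.243, 1.539, 0.251]
ft_force: [-5.6, -2.9, 4.7]
width: 0.0003
t 6.2 ang 108.09 axis [ 0.016  0.008 -1.   ] pos [0.5634 0.2479 0.0228] board [-0.003   0.0224] Fboard [-6.3 -1. ] 4.7
t: 6.5
position: [0.5345, 0.2388, 0.0235]
eef_rot: [-0.242, 1.534, 0.252]
ft_force: [-0.3, 0.8, -0.7]
width: -0.0
t 6.5 ang 108.08 axis [ 0.021  0.01  -1.   ] pos [0.5345 0.2388 0.0235] board [-0.0332  0.0226] Fboard [-0.1  0.9] -0.7
```

View pics/side4z.png

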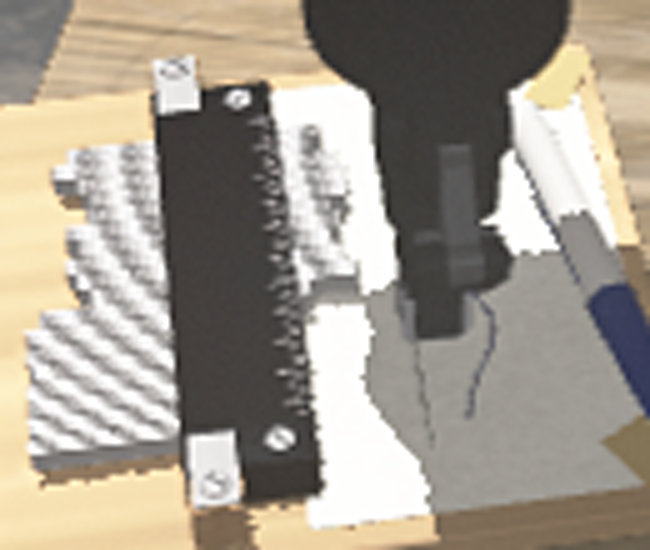

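The side crop shows leaves 0 to 7 level, with the rear ends aligned at x≈30 and the row clean down to y≈285. On to the next station.

```bash
python3 -m creep '[{"dx":0.006,"dy":-0.0215,"dz":0,"yaw":0,"fingers":0},{"dx":0,"dy":0,"dz":0,"yaw":0,"fingers":0}]' 20;  python3 st.py;  python3 -m creep '[{"dx":0.0048,"dy":0.0013,"dz":0,"yaw":-0.002,"fingers":0},{"dx":0.0048,"dy":0.0013,"dz":0,"yaw":0,"fingers":0},{"dx":0.0048,"dy":0.0013,"dz":0,"yaw":0,"fingers":0},{"dx":0.0038,"dy":0.0012,"dz":0,"yaw":0,"fingers":0},{"dx":0.0019,"dy":0.0006,"dz":0,"yaw":0,"fingers":0}]' 20; python3 st.py
```

```text
t: 6.75
position: [0.5452, 0.2191, 0.0247]
eef_rot: [-0.241, 1.527, 0.254]
ft_force: [-0.1, -0.5, -0.1]
width: 0.0001
t 6.75 ang 108.15 axis [ 0.027  0.013 -1.   ] pos [0.5452 0.2191 0.0247] board [-0.0291  0.0006] Fboard [-0.3 -0.4] -0.1
t: 7.25
position: [0.5679, 0.2267, 0.0246]
eef_rot: [-0.239, 1.528, 0.252]
ft_force: [-2.6, -1.9, 0.7]
width: -0.0002
t 7.25 ang 108.02 axis [ 0.027  0.013 -1.   ] pos [0.5679 0.2267 0.0246] board [-0.0052  0.0009] Fboard [-3. -1.] 0.7
```

```bash
python3 -m creep '[{"dx":0.0019,"dy":0.0006,"dz":0,"yaw":0,"fingers":0},{"dx":0.0019,"dy":0.0006,"dz":0,"yaw":0,"fingers":0},{"dx":0.0014,"dy":0.0005,"dz":0,"yaw":0,"fingers":0}]' 20; python3 st.py
```

```text
t: 7.55
position: [0.57, 0.2276, 0.0239]
eef_rot: [-0.242, 1.536, 0.252]
ft_force: [-6.0, -3.3, 4.1]
width: 0.0004
t 7.55 ang 108.06 axis [ 0.02  0.01 -1.  ] pos [0.57   0.2276 0.0239] board [-0.0029  0.001 ] Fboard [-6.7 -1.3] 4.1
```

```bash
python3 -m creep '[{"dx":-0.0152,"dy":-0.0049,"dz":0,"yaw":0,"fingers":0},{"dx":-0.0142,"dy":-0.005,"dz":0,"yaw":0,"fingers":0},{"dx":0,"dy":0,"dz":0,"yaw":0,"fingers":0},{"dx":0.005,"dy":-0.020,"dz":-0.001,"yaw":0,"fingers":0},{"dx":0,"dy":0,"dz":0,"yaw":0,"fingers":0}]' 20;  python3 st.py;  python3 -m creep '[{"dx":0.0048,"dy":0.0013,"dz":0,"yaw":-0.002,"fingers":0},{"dx":0.0048,"dy":0.0013,"dz":0,"yaw":0,"fingers":0},{"dx":0.0048,"dy":0.0013,"dz":0,"yaw":0,"fingers":0},{"dx":0.0038,"dy":0.0012,"dz":0,"yaw":0,"fingers":0}]' 20; python3 st.py
```

```text
t: 8.05
position: [0.5494, 0.1997, 0.0241]
eef_rot: [-0.241, 1.527, 0.254]
ft_force: [0.8, 0.7, 0.1]
width: 0.0002
t 8.05 ang 108.13 axis [ 0.028  0.013 -1.   ] pos [0.5494 0.1997 0.0241] board [-0.0311 -0.0192] Fboard [1.  0.4] 0.1
t: 8.45
position: [0.5702, 0.2067, 0.0244]
eef_rot: [-0.238, 1.526, 0.252]
ft_force: [-1.7, -2.0, -0.2]
width: -0.0001
t 8.45 ang 108.0 axis [ 0.029  0.014 -0.999] pos [0.5702 0.2067 0.0244] board [-0.0092 -0.0189] Fboard [-2.2 -1.3] -0.2
```

```bash
python3 -m creep '[{"dx":0.0019,"dy":0.0006,"dz":0,"yaw":0,"fingers":0},{"dx":0.0019,"dy":0.0006,"dz":0,"yaw":0,"fingers":0},{"dx":0.0019,"dy":0.0006,"dz":0,"yaw":0,"fingers":0},{"dx":0.0014,"dy":0.0005,"dz":0,"yaw":0,"fingers":0}]' 20; python3 st.py
```

```text
t: 8.85
position: [0.5761, 0.2091, 0.0238]
eef_rot: [-0.24, 1.531, 0.253]
ft_force: [-5.8, -4.0, 4.0]
width: 0.0001
t 8.85 ang 108.04 axis [ 0.024  0.012 -1.   ] pos [0.5761 0.2091 0.0238] board [-0.0028 -0.0184] Fboard [-6.8 -2. ] 4.0
```

```bash
python3 -m creep '[{"dx":-0.0152,"dy":-0.0049,"dz":0,"yaw":0,"fingers":0},{"dx":-0.0142,"dy":-0.005,"dz":0,"yaw":0,"fingers":0},{"dx":0,"dy":0,"dz":0,"yaw":0,"fingers":0},{"dx":0.005,"dy":-0.020,"dz":0,"yaw":0,"fingers":0},{"dx":0,"dy":0,"dz":0,"yaw":0,"fingers":0}]' 20;  python3 st.py;  python3 -m creep '[{"dx":0.0048,"dy":0.0013,"dz":0,"yaw":-0.002,"fingers":0},{"dx":0.0048,"dy":0.0013,"dz":0,"yaw":0,"fingers":0},{"dx":0.0048,"dy":0.0013,"dz":0,"yaw":0,"fingers":0},{"dx":0.0038,"dy":0.0012,"dz":0,"yaw":0,"fingers":0}]' 20; python3 st.py
```

```text
t: 9.35
position: [0.5564, 0.181, 0.0252]
eef_rot: [-0.239, 1.52, 0.254]
ft_force: [0.6, 1.0, 0.1]
width: -0.0004
t 9.35 ang 108.1 axis [ 0.034  0.016 -0.999] pos [0.5564 0.181  0.0252] board [-0.0302 -0.0391] Fboard [0.9 0.7] 0.1
t: 9.75
position: [0.5773, 0.1878, 0.0254]
eef_rot: [-0.236, 1.519, 0.253]
ft_force: [-0.8, -0.9, 0.4]
width: -0.0001
t 9.75 ang 107.96 axis [ 0.035  0.016 -0.999] pos [0.5773 0.1878 0.0254] board [-0.0082 -0.039 ] Fboard [-1.1 -0.6] 0.4
```

```bash
python3 -m creep '[{"dx":0.0019,"dy":0.0006,"dz":0,"yaw":0,"fingers":0},{"dx":0.0019,"dy":0.0006,"dz":0,"yaw":0,"fingers":0},{"dx":0.0019,"dy":0.0006,"dz":0,"yaw":0,"fingers":0},{"dx":0.0014,"dy":0.0005,"dz":0,"yaw":0,"fingers":0}]' 20; python3 st.py
```

```text
t: 10.15
position: [0.5823, 0.1903, 0.0246]
eef_rot: [-0.238, 1.526, 0.253]
ft_force: [-7.9, -3.6, 6.2]
width: 0.0001
t 10.15 ang 108.0 axis [ 0.029  0.014 -0.999] pos [0.5823 0.1903 0.0246] board [-0.0027 -0.0382] Fboard [-8.6 -1. ] 6.2
```

```bash
python3 -m creep '[{"dx":-0.0152,"dy":-0.0049,"dz":0,"yaw":0,"fingers":0},{"dx":-0.0142,"dy":-0.005,"dz":0,"yaw":0,"fingers":0},{"dx":0,"dy":0,"dz":0,"yaw":0,"fingers":0},{"dx":0.005,"dy":-0.021,"dz":-0.001,"yaw":0,"fingers":0},{"dx":0,"dy":0,"dz":0,"yaw":0,"fingers":0}]' 20;  python3 st.py;  python3 -m creep '[{"dx":0.0048,"dy":0.0013,"dz":0,"yaw":0,"fingers":0},{"dx":0.0048,"dy":0.0013,"dz":0,"yaw":0,"fingers":0},{"dx":0.0048,"dy":0.0013,"dz":0,"yaw":0,"fingers":0},{"dx":0.0038,"dy":0.0012,"dz":0,"yaw":0,"fingers":0}]' 20; python3 st.py
```

```text
t: 10.65
position: [0.5622, 0.1609, 0.0249]
eef_rot: [-0.238, 1.516, 0.255]
ft_force: [0.0, 0.5, -0.5]
width: 0.0
t 10.65 ang 108.08 axis [ 0.038  0.017 -0.999] pos [0.5622 0.1609 0.0249] board [-0.0308 -0.06  ] Fboard [0.2 0.5] -0.5
t: 11.05
position: [0.584, 0.168, 0.0255]
eef_rot: [-0.237, 1.513, 0.255]
ft_force: [-0.9, -1.2, 0.6]
width: -0.0001
t 11.05 ang 108.07 axis [ 0.041  0.018 -0.999] pos [0.584  0.168  0.0255] board [-0.0079 -0.0599] Fboard [-1.2 -0.9] 0.6
```

```bash
python3 -m creep '[{"dx":0.0019,"dy":0.0006,"dz":0,"yaw":0,"fingers":0},{"dx":0.0019,"dy":0.0006,"dz":0,"yaw":0,"fingers":0},{"dx":0.0019,"dy":0.0006,"dz":0,"yaw":0,"fingers":0},{"dx":0.0014,"dy":0.0005,"dz":0,"yaw":0,"fingers":0}]' 20; python3 st.py
```

```text
t: 11.45
position: [0.5888, 0.1703, 0.0247]
eef_rot: [-0.239, 1.52, 0.255]
ft_force: [-5.1, -3.2, 4.2]
width: -0.0001
t 11.45 ang 108.13 axis [ 0.034  0.016 -0.999] pos [0.5888 0.1703 0.0247] board [-0.0026 -0.0593] Fboard [-5.8 -1.5] 4.2
```

All six presses stopped on the bar between -2.6 and -3.1 mm. Now I'll retreat, raise the hand and check.

```bash
python3 -m creep '[{"dx":-0.0152,"dy":-0.0049,"dz":0,"yaw":0,"fingers":0},{"dx":-0.011,"dy":-0.004,"dz":0,"yaw":0,"fingers":0},{"dx":0,"dy":0,"dz":0.01,"yaw":0,"fingers":0},{"dx":0,"dy":0,"dz":0.04,"yaw":0,"fingers":0},{"dx":0,"dy":0,"dz":0.05,"yaw":0,"fingers":0},{"dx":0,"dy":0.0,"dz":0.05,"yaw":0,"fingers":0},{"dx":-0.04,"dy":0.05,"dz":0.02,"yaw":0,"fingers":0},{"dx":-0.04,"dy":0.05,"dz":0.0,"yaw":0,"fingers":0},{"dx":-0.04,"dy":0.05,"dz":0.0,"yaw":0,"fingers":0},{"dx":-0.04,"dy":0.05,"dz":0.0,"yaw":0,"fingers":0},{"dx":-0.04,"dy":0.05,"dz":0.0,"yaw":0,"fingers":0},{"dx":0,"dy":0,"dz":0,"yaw":0,"fingers":0}]' 20;  python3 st.py
```

```text
t: 12.65
position: [0.4072, 0.3641, 0.2042]
eef_rot: [-0.224, 1.497, 0.258]
ft_force: [0.2, -0.3, 0.4]
width: -0.0001
t 12.65 ang 107.76 axis [ 0.056  0.03  -0.998] pos [0.4072 0.3641 0.2042] board [-0.116  0.181] Fboard [ 0.1 -0.3] 0.4
```

```bash
python3 -m creep '[{"dx":-0.025,"dy":0.05,"dz":0.0,"yaw":0,"fingers":0},{"dx":-0.025,"dy":0.05,"dz":0.0,"yaw":0,"fingers":0},{"dx":0,"dy":0,"dz":0,"yaw":0,"fingers":0}]' 20;  python3 st.py;python3 pic.py 9
python3 - <<'E'
from h import *
p,d=capture("top");cv2.imwrite("pics/top9.png",p);q=p[90:245,140:300];cv2.imwrite("pics/top9z.png",cv2.resize(q,None,fx=3.8,fy=3.8,interpolation=cv2.INTER_CUBIC))
for n in("top","side"):
    a=cv2.imread(f"pics/{n}0.png");b=cv2.imread(f"pics/{n}9.png");D=(cv2.absdiff(a,b).max(2)>40).astype(np.uint8)
    k,l,st,ce=cv2.connectedComponentsWithStats(D);print(n,[(s.tolist()) for s in st[1:] if s[4]>15])
E
```

```text
t: 12.95
position: [0.3642, 0.455, 0.2079]
eef_rot: [-0.22, 1.491, 0.261]
ft_force: [-0.2, 0.3, 0.1]
width: 0.0
t 12.95 ang 107.78 axis [ 0.061  0.036 -0.997] pos [0.3642 0.455  0.2079] board [-0.1289  0.2807] Fboard [-0.1  0.4] 0.1
top [[225, 111, 12, 9, 27], [206, 118, 7, 8, 18], [184, 122, 17, 14, 99], [188, 155, 65, 27, 507], [0, 288, 66, 69, 2150], [58, 300, 12, 8, 49], [131, 325, 88, 95, 3602]]
side [[365, 0, 195, 143, 14856], [402, 63, 14, 2, 18], [440, 80, 11, 14, 43], [544, 100, 16, 60, 298], [402, 108, 22, 17, 145], [428, 115, 10, 6, 27], [480, 115, 13, 5, 34], [435, 119, 10, 9, 38], [488, 121, 19, 8, 43], [453, 122, 37, 13, 171], [398, 124, 16, 10, 58], [420, 125, 31, 18, 200], [466, 129, 47, 16, 373], [372, 145, 122, 197, 12394], [431, 144, 8, 4, 16], [453, 146, 44, 42, 1190], [529, 147, 15, 5, 23], [435, 151, 9, 6, 23], [436, 179, 5, 9, 22], [441, 188, 6, 7, 18], [528, 208, 4, 8, 19], [426, 217, 134, 198, 10217], [226, 235, 24, 65, 642], [173, 240, 21, 68, 774], [546, 305, 14, 6, 27], [499, 402, 11, 6, 24], [494, 408, 23, 12, 163], [523, 412, 5, 8, 17], [527, 413, 33, 7, 129]]
```

View pics/side9z.png

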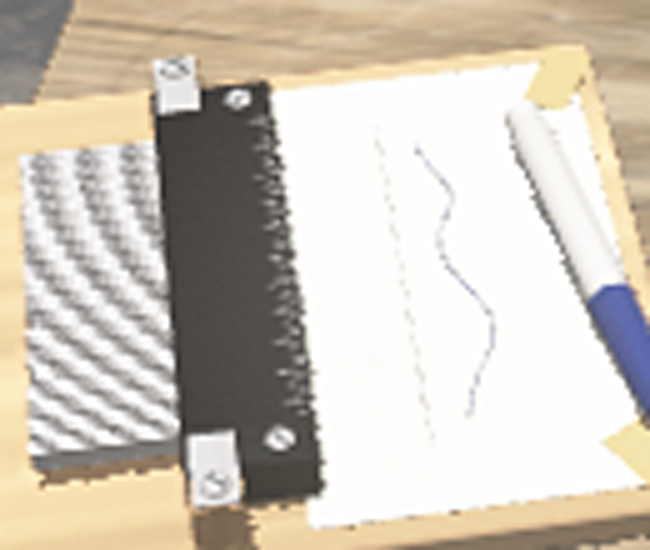

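View pics/top9z.png

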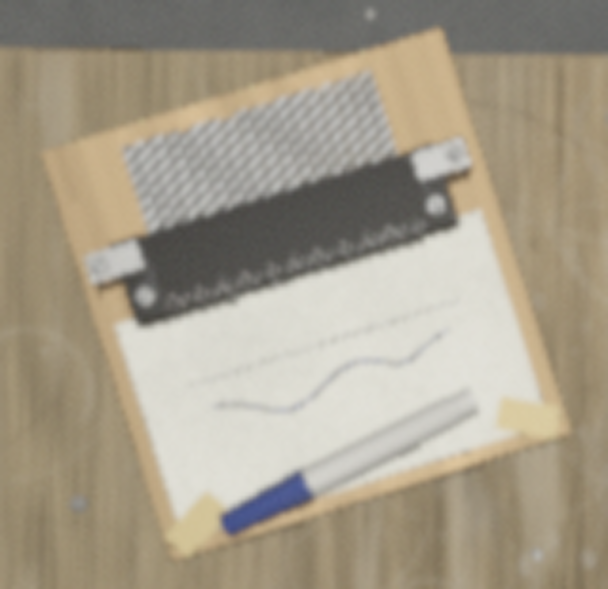

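Both views show the rear leaf ends in one straight line and nothing standing out in front of the bar. Comparing images before and after, only the leaves and the arm changed. The marker, bolt and tape regions are the same.

```bash
python3 -c "
from plant import bot
s=bot.get_state();print(abs(s['qd']).max(),s['ft_force']);print(bot.close_job())"
```

```text
0.038971519879247886 [-0.34359688 -0.10149147 -0.27554341]
the job is handed in; nothing more can be done
None
```

I pushed all 18 leaves in level with the bar's near edge, took the hand clear, and handed the job in at about 13 s of the 70 s. No verdict was reported.

**How it was done:** I used six overlapping pushes from left to right with shut fingertips, backing off between them, instead of one continuous run along the edge. A flat-sided finger sliding along the row could have caught on the sides of leaves still standing out. Each push ended on the bar's edge at board x = -2.6 to -3.1 mm, as expected.

**Forces:** Readings were mostly 6–9 N. The second push moved further per row than I commanded and read 18 N (about 22 N with the upward part), still well under the 50 N limit. I slowed the later pushes.

**Last checks:**
- **Leaves:** in both views nothing stands out of the near edge and the rear leaf ends form one straight line. A pixel is about 1.5–2 mm, so the pictures alone cannot separate much finer than the 2.5 mm tolerance. The push depths are the better evidence.
- **Marker, bolt and tape:** the before-and-after pictures show no change where they lie.
- **Hand:** it is clear of everything, with about 0 N on the wrist.

**Disagreements:**
- My measured board corners fit the stated size to about 2 mm, and the bar's edge looked about 1.4 mm nearer in the top view than it proved on contact.
- The tool drifted up to about 2.5° off vertical during the pushes, which changes the push depth by a few tenths of a millimetre at most.

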